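# Feel whether the owl on the branch is dry

### The arm

A 7-joint arm with a two-finger parallel gripper is mounted at the origin on the work surface. World frame = base frame: x ahead of the robot, y to its left, z up, the work surface at z = 0. Lengths are in mm, angles in rad, forces in N, time in s.
With the tool pointing down it reaches from about 350 to 900 mm from the base axis. Payload 19.9 kg.
Tool frame: the origin (TCP) lies at the very end of the fingers, on their centre line; the grasp point (between the pads) lies grasp_offset behind it (grasp_offset is the distance from the TCP to the grasp point, in mm); z points along the fingers, y is the line along which they close (so a half turn about z gives the same grasp; the last joint's range is limited). The gripper opens to 85 mm and grips with 20 to 120 N. Pads are 22 mm wide; open, the fingers measure 114 mm over their backs; the gripper's body (76 mm by 85 mm) begins 54 mm behind the grasp point. The pads swing forward as they close: fully open they stand 13 mm farther back than shut.
Start: joints at [-1.206, 0.417, -0.01, 1.614, 0.005, 1.111, -0.053], TCP at [247.283, 573.979, 231.26] pointing down, gripper open.
Joint ranges: [-2.81, 2.81], [-0.39, 2.02], [-1.27, 1.25], [0.06, 2.57], [-1.19, 4.33], [0.19, 2], [-2.82, 2.82]. Speed limits (rad/s): [1.89, 1.89, 2.39, 2.39, 3.01, 3.01, 3.01].

### API

Orientations are given as a unit quaternion [x, y, z, w].
In Python, from bench import * gives the robot as it stands. The module is installed in compiled form; this text tells all that it offers.
- The arm moves only by the tool carry_out, never from a script. Its argument "moves" is a list of rows, each a list of 7 numbers: the shift along the world's x, y, z in mm, then the turn, a rotation vector about the world's x, y, z in degrees, then the opening, from -1 (shut) to 1 (fully open). In form: [[x, y, z, ax, ay, az, grip], ...]. A call has 1 to 10 rows; each row shifts and turns the commanded pose from where the row before left it; what a row does not reach is not made up. A row lasts 1/12 s, in which the tool goes at most 41.7 mm and 7.16 degrees, less where a joint would pass 70% of its speed; a pose out of reach is approached as far as the arm can. A call with a gripper value outside its range is refused whole. The fingers move at their own pace and stop on an object; the grip force is fixed at half the most. Time passes only in rows, so rows that do not move let the fingers close. It gives the time, the measured TCP pose, the force, the opening and the grip force at its end, in the units of the state.
- observe(): the state, without advancing time (a new reading comes with each control period).
- get_image(name): name is "scene" or "top"; returns the picture (400x640x3 uint8, red, green, blue); there is no depth.
- get_calibration(name): a dict with "fov_y" (degrees; the focal length in pixels is half the picture's height over the tangent of half this angle, whatever the lens; pixels are square), "cx", "cy" (the principal point, pixels), "D" ([k1, k2, p1, p2, k3] as OpenCV has them; the pictures are not rectified), "R" (3x3) and "t" (3): a world point X has camera coordinates R X + t. Camera axes: x right, y down, z forward; pixel columns grow to the right and rows downward; lengths in mm; the calibration is good to about 2 mm. A picture is of the moment at which its call begins. get_calibration takes no time and is no camera call.
- hand_in(): hands the job in; it is judged then, once.
The state is a dict: "t": time; "q": joint angles; "qvel": joint speeds; "joint_efforts": joint torques, N m; "eef_pos": TCP position; "orientation": TCP orientation; "ft_force": force on the tool from outside, world axes, zero at the start; "ft_torque": the same for the moment, N m; "gripper_width": finger opening in mm; "finger_force": force on a finger pad.
Only numpy, scipy, OpenCV 4.12 (cv2) and the standard library are available. Lean on these libraries where they do the work, as an engineer would, in place of code of your own. Each camera call takes 0.05 s, during which the arm holds its last target. There are 200 camera calls.

### The job

The clay owl that sits on a branch has been drying: feel whether it is ready by resting closed fingertips lightly for a moment on the crown of its head, then, after lifting off, on the flat cut top of the upright stub of its branch, and finish by drawing the hand up at least a hand's width clear. Touch the sculpture nowhere else and so gently that it stays where it stands; nothing is gripped or lifted. Leave the beaver on its similar branch, the small owl without a branch and everything else on the table untouched.

Things in the scene. Friction and masses are not known exactly. Their poses are not given: they have to be found in the camera images.
- owl: Owl sculpture, grey-brown clay, loose, 0.6 to 0.9 kg: wooden board 240 x 110 x 18 mm, a clay branch along it, at one end (x = -65 mm) a perched owl (round head, two ear tufts), at the other (x = +80 mm) an upright stub. Origin: centre of the board's underside, on the table; x along the board to the stub, y across it (the owl looks to -y), z up. Any yaw, left or right of the table
- owl_crown (a point): The crown of the owl's head: centre of its flat top, 155 mm above the table, a level disc about 48 mm across, hard as stone: come down on it slowly (20 mm/s or less). Head at most 68 mm wide; the ear tufts stand at x = +-38 mm of this point, about 13 mm higher than the crown. Axes as the board's
- owl_head_mid (a point): Middle of the owl's head, 22 mm below the crown. The fingers must never straddle the head
- owl_stub_top (a point): Centre of the flat, level cut top of the owl sculpture's upright stub: hard as the crown (come down as slowly), 85 mm above the table, 44 mm across, 145 mm from the owl's axis. Axes as the board's
- owl_head: The owl's head (part of the owl sculpture); origin at its underside, 113 mm above the table, on the owl's axis
- owl_stub: The upright stub (part of the owl sculpture), 50 mm long; origin at the centre of its cut top
- owl_rest: All the rest of the owl sculpture: board, branch, the owl's body; origin as owl. Not to be touched
- beaver: The other sculpture, same clay, same board, branch and stub, but with a sitting beaver (bare round head, small round ears, broad snout, flat tail) in the owl's place, 160 mm tall. Loose. Origin and axes as owl. Not to be touched
- small_owl: A smaller clay owl, 94 mm to its crown, standing alone on a round foot of 52 mm, with no branch and no board; loose; origin at the centre of its underside. Not to be touched
- wood_tool: Wooden modelling stick, 160 mm long, 14 mm wide, lying along its x axis; origin at mid-length on the table. Not to be touched
- tool_jar: Glass jar, 72 mm wide, full of brushes and sticks, 190 mm tall in all; origin at its underside. Not to be touched
- bowl: Yellow bowl, 110 mm wide, 50 mm tall; origin at its underside. Not to be touched
- spray: Green bottle, 60 mm wide, 160 mm tall; origin at its underside. Not to be touched
- mug: White mug, 76 mm wide, 85 mm tall; origin at its underside. Not to be touched
- slip_jar: Brown lidded jar, 72 mm wide, 85 mm tall; origin at its underside. Not to be touched

How it is judged:
By the outcome, as a careful person would: the job done as asked, in the order asked, and still so for the second after the job is handed in, with the robot touching nothing.
It also fails if it takes over 48 s, if anything falls off the work surface, if the arm or the gripper's body presses on something with over 40 N, if the wrist force passes 120 N, or if a joint passes its speed limit or range.

## Working session

There is one attempt and no reset: what is moved stays moved. The work goes in short steps, Python scripts to look and compute and a tool call to move; the robot and the scene stay as the last step left them, time stands still between calls to the robot, and variables do not carry over. Pictures are saved under pics/ and viewed, at most 10 in all, crops included, and the job is handed in when it is done.

Besides the shell and the picture viewer there is one more tool, called by a JSON object that holds its "name" and its "arguments". carry_out: Moves the arm, as the interface text tells. Its arguments: {"type":"object","properties":{"moves":{"type":"array","items":{"type":"array","items":{"type":"number"}}}},"required":["moves"]}

```bash
mkdir -p pics; cat > h.py <<'E'
from bench import *
import numpy as np, cv2
def cal(n):
    c=get_calibration(n); f=200/np.tan(np.radians(c["fov_y"])/2)
    K=np.array([[f,0,c["cx"]],[0,f,c["cy"]],[0,0,1.]])
    return K,np.array(c["D"],float),np.array(c["R"],float),np.array(c["t"],float).ravel()
def ray(n,u,v):
    K,D,R,t=cal(n); p=cv2.undistortPoints(np.array([[[u,v]]],float),K,D)[0,0]
    return -R.T@t, R.T@np.array([p[0],p[1],1])
def onz(n,u,v,z):
    o,d=ray(n,u,v); return o+d*(z-o[2])/d[2]
def proj(n,X):
    K,D,R,t=cal(n); return cv2.projectPoints(np.array(X,float).reshape(-1,1,3),cv2.Rodrigues(R)[0],t,K,D)[0].reshape(-1,2)
E
python3 - <<'E'
from h import *
for n in("scene","top"):
    cv2.imwrite(f"pics/{n}0.png",get_image(n)[:,:,::-1]); K,D,R,t=cal(n); print(n,-R.T@t,R.round(2).tolist())
s=observe(); print(s["t"],s["eef_pos"],s["orientation"],s["ft_force"],s["gripper_width"])
E
```

```text
scene [1576.11393538   74.23567043  912.3889018 ] [[-0.09, 1.0, 0.0], [0.62, 0.06, -0.78], [-0.78, -0.07, -0.62]]
top [ 507.02225891   10.58048013 1136.34158306] [[0.0, -1.0, 0.02], [-1.0, -0.0, -0.06], [0.06, -0.02, -1.0]]
0.1 [247.17146271 573.68880245 230.69259996] [ 2.01987139e-01  9.79388000e-01 -5.80993776e-04 -5.64968527e-05] [ 0.08438082  0.62422016 -1.00099459] 85.57643461832546
```

View pics/scene0.png

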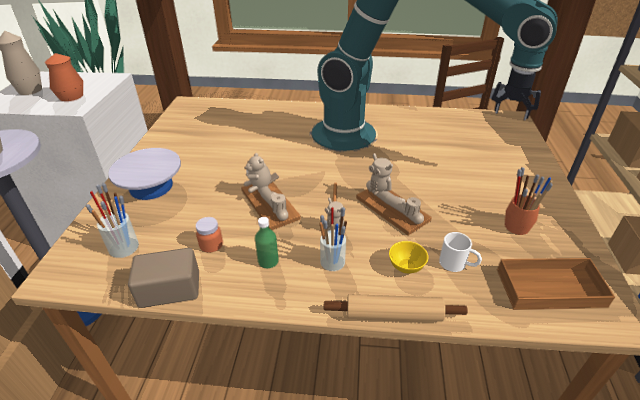

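View pics/top0.png

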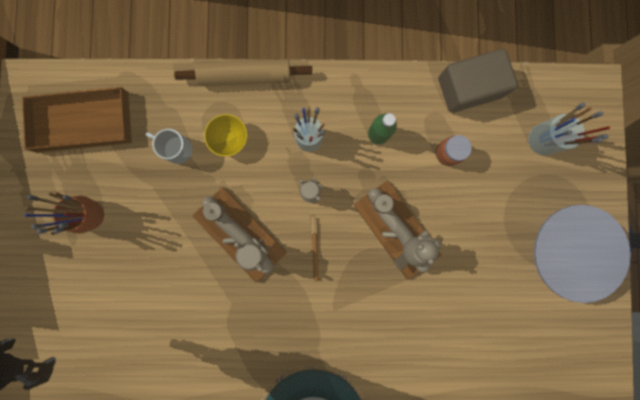

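The scene picture shows two sculptures, at about (265,190) and (393,190). In the top picture they are at (397,230) and (238,235), and the left one has a flat disc head at (248,257). I'll zoom in to tell owl from beaver.

```bash
python3 - <<'E'
from h import *
a=cv2.imread("pics/scene0.png"); b=cv2.imread("pics/top0.png")
r=lambda i,w,h:cv2.resize(i,(w,h),interpolation=cv2.INTER_CUBIC)
A=np.hstack([r(a[145:235,235:305],280,360)[:240],r(a[145:235,350:440],360,360)[:240],np.zeros((240,160,3),np.uint8)])
B=np.hstack([r(b[175:290,185:295],344,360),r(b[175:290,350:460],344,360),np.zeros((360,112,3),np.uint8)])
cv2.imwrite("pics/z.png",np.vstack([A,B]))
E
```

```text
(no output)
```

View pics/z.png

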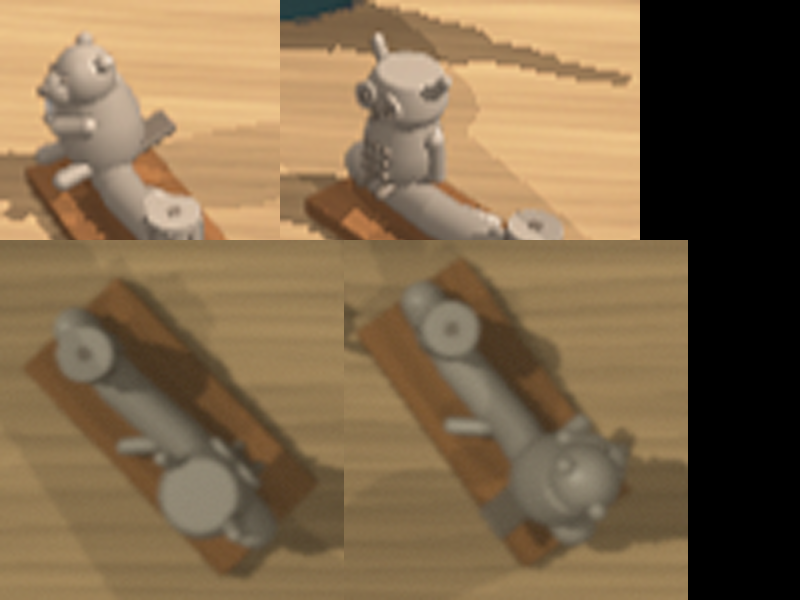

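The lower-left crop shows a flat disc crown and two tufts, so the sculpture on the left of the top picture (y>0) is the owl. Its crown is at about (249,257) and its stub at (212,211). The other one, with small ears and a snout, is the beaver.

```bash
python3 - <<'E'
from h import *
g=cv2.cvtColor(cv2.imread("pics/top0.png"),cv2.COLOR_BGR2LAB).astype(int)
def disc(c,rad):
    # pixels close to the local disc colour, connected to the seed
    img=cv2.cvtColor(cv2.imread("pics/top0.png"),cv2.COLOR_BGR2LAB).astype(int)
    ref=np.median(img[c[1]-5:c[1]+6,c[0]-5:c[0]+6].reshape(-1,3),0)
    m=(np.abs(img-ref).max(2)<10).astype(np.uint8)
    yy,xx=np.mgrid[:400,:640]; m[(xx-c[0])**2+(yy-c[1])**2>rad**2]=0
    cs,_=cv2.findContours(m,cv2.RETR_EXTERNAL,cv2.CHAIN_APPROX_NONE)
    k=max(cs,key=cv2.contourArea); return cv2.minEnclosingCircle(k),cv2.fitEllipse(k)
for nm,c,z,rad in(("crown",(249,257),155,18),("stub",(212,211),85,13)):
    ce,e=disc(c,rad); print(nm,ce,e,onz("top",*e[0],z).round(1))
a=onz("top",248.9,256.8,155);b=onz("top",211.8,211.1,85)
d=(b-a)[:2];print(a,b,np.hypot(*d),np.degrees(np.arctan2(d[1],d[0])))
# scene check: crown centre at crop (412,70)->, stub
for nm,u,v,z in(("crown",350+(412-280)/4,145+70/4,155),("stub",350+(534-280)/4,145+225/4,85)): print(nm,(u,v),onz("scene",u,v,z).round(1))
from scipy.spatial.transform import Rotation as Ro
print(Ro.from_quat(observe()["orientation"]).as_matrix().round(3))
E
```

```text
crown ((248.0, 256.0), 11.180439949035645) ((247.99969482421875, 256.21148681640625), (20.635414123535156, 21.541879653930664), 76.64625549316406) [435.1 148.5 155. ]
stub ((210.65504455566406, 208.6938018798828), 10.360066413879395) ((210.60362243652344, 209.66351318359375), (15.209770202636719, 19.5568790435791), 142.8579864501953) [541.9 250.5  85. ]
[433.75304093 146.4284809  155.        ] [538.43285531 247.5035175   85.        ] 145.51297729873653 43.996293772163966
crown (383.0, 162.5) [438.1 150.3 155. ]
stub (413.5, 201.25) [539.3 249.2  85. ]
[[-0.918  0.396 -0.   ]
 [ 0.396  0.918 -0.001]
 [-0.    -0.001 -1.   ]]
```

{"name": "carry_out", "arguments": {"moves": [[0,0,30,0,0,6,-1],[10,-25,20,0,0,7,-1],[14,-30,0,0,0,7,-1],[14,-32,0,0,0,7,-1],[14,-32,0,0,0,7,-1],[14,-32,0,0,0,7,-1],[14,-32,0,0,0,7,-1],[14,-32,0,0,0,7,-1],[14,-32,0,0,0,7,-1],[14,-32,0,0,0,5,-1]]}}

```text
t: 0.93
eef_pos: [367.0, 299.6, 281.2]
orientation: [-0.365, 0.931, 0.0, -0.0]
ft_force: [1.1, 0.3, -0.3]
gripper_width: 0.0
finger_force: 0.0
```

{"name": "carry_out", "arguments": {"moves": [[14,-32,0,0,0,0,-1],[14,-32,0,0,0,0,-1],[14,-32,0,0,0,0,-1],[14,-32,0,0,0,0,-1],[10,-18,0,0,0,0,-1],[0,0,0,0,0,0,-1],[0,0,0,0,0,0,-1],[0,0,0,0,0,0,-1]]}}

```text
t: 1.6
eef_pos: [432.6, 155.6, 281.1]
orientation: [-0.362, 0.932, 0.0, -0.0]
ft_force: [-0.1, 0.3, -0.5]
gripper_width: 0.2
finger_force: 0.0
```

{"name": "carry_out", "arguments": {"moves": [[2,-7,-25,0,0,1,-1],[0,0,-25,0,0,0,-1],[0,0,-25,0,0,0,-1],[0,0,-15,0,0,0,-1],[0,0,0,0,0,0,-1],[0,0,0,0,0,0,-1]]}}

```text
t: 2.1
eef_pos: [434.5, 148.7, 191.3]
orientation: [-0.37, 0.929, -0.0, -0.001]
ft_force: [0.5, 0.0, 0.1]
gripper_width: 0.2
finger_force: 0.0
```

```bash
python3 - <<'E'
from h import *
a=get_image("scene")[:,:,::-1].copy();b=get_image("top")[:,:,::-1].copy()
s=observe();print(s["eef_pos"],s["ft_force"]);p=s["eef_pos"]
print(proj("scene",[p,[p[0],p[1],155]]),proj("top",[p]))
r=lambda i,w,h:cv2.resize(i,(w,h),interpolation=cv2.INTER_CUBIC)
cv2.imwrite("pics/c1.png",np.hstack([r(a[120:220,340:440],400,400),r(b[190:290,190:290],400,400)]))
E
```

```text
[435.27894834 148.69256281 192.38610308] [-0.0377877   0.07168391 -0.75753286]
[[383.45218012 152.09442082]
 [382.47667868 161.98529523]] [[245.45662888 257.37437825]]
```

View pics/c1.png

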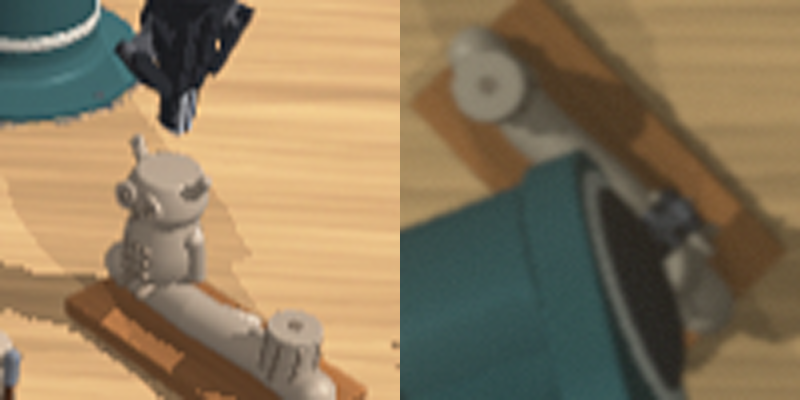

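In the scene half, the fingertips at full-image (384,152) sit above the crown at (382,163). Both match the projection, so I'm going down slowly.

{"name": "carry_out", "arguments": {"moves": [[0,0,-8,0,0,0,-1],[0,0,-8,0,0,0,-1],[0,0,-6,0,0,0,-1],[0,0,-4,0,0,0,-1],[0,0,-1,0,0,0,-1],[0,0,-1,0,0,0,-1],[0,0,-1,0,0,0,-1],[0,0,0,0,0,0,-1]]}}

```text
t: 2.87
eef_pos: [435.0, 148.0, 162.3]
orientation: [-0.37, 0.929, -0.0, 0.0]
ft_force: [-0.9, -0.6, 0.5]
gripper_width: -0.2
finger_force: 0.0
```

{"name": "carry_out", "arguments": {"moves": [[0,0,-1,0,0,0,-1],[0,0,-1,0,0,0,-1],[0,0,-1,0,0,0,-1],[0,0,-1,0,0,0,-1],[0,0,0,0,0,0,-1]]}}

```text
t: 3.28
eef_pos: [434.8, 147.9, 158.1]
orientation: [-0.37, 0.929, -0.0, -0.0]
ft_force: [-1.0, 0.0, -0.3]
gripper_width: 0.4
finger_force: 0.0
```

{"name": "carry_out", "arguments": {"moves": [[0,0,-0.8,0,0,0,-1],[0,0,-0.8,0,0,0,-1],[0,0,0,0,0,0,-1]]}}

```text
t: 3.53
eef_pos: [434.9, 147.9, 156.6]
orientation: [-0.37, 0.929, -0.0, -0.0]
ft_force: [-0.3, 0.2, -0.2]
gripper_width: -0.3
finger_force: 0.0
```

{"name": "carry_out", "arguments": {"moves": [[0,0,-0.5,0,0,0,-1],[0,0,-0.5,0,0,0,-1],[0,0,0,0,0,0,-1]]}}

```text
t: 3.78
eef_pos: [434.9, 148.0, 155.6]
orientation: [-0.37, 0.929, -0.0, -0.0]
ft_force: [-0.8, -0.2, 0.3]
gripper_width: 0.0
finger_force: 0.0
```

{"name": "carry_out", "arguments": {"moves": [[0,0,-0.5,0,0,0,-1],[0,0,0,0,0,0,-1]]}}

```text
t: 3.95
eef_pos: [434.9, 148.0, 155.1]
orientation: [-0.37, 0.929, -0.0, 0.0]
ft_force: [-0.0, 0.9, 0.5]
gripper_width: 0.1
finger_force: 0.0
```

{"name": "carry_out", "arguments": {"moves": [[0,0,-0.4,0,0,0,-1],[0,0,0,0,0,0,-1]]}}

```text
t: 4.12
eef_pos: [434.9, 148.0, 155.1]
orientation: [-0.37, 0.929, -0.0, 0.0]
ft_force: [-3.4, -0.7, 7.0]
gripper_width: 0.2
finger_force: 3.5
```

Contact at about 7 N. I'll hold briefly, then lift off.

{"name": "carry_out", "arguments": {"moves": [[0,0,0,0,0,0,-1],[0,0,0,0,0,0,-1],[0,0,0,0,0,0,-1],[0,0,0,0,0,0,-1],[0,0,0,0,0,0,-1],[0,0,0,0,0,0,-1]]}}

```text
t: 4.62
eef_pos: [434.9, 148.0, 155.1]
orientation: [-0.37, 0.929, -0.0, 0.0]
ft_force: [-3.0, -0.8, 7.5]
gripper_width: -0.1
finger_force: 3.6
```

{"name": "carry_out", "arguments": {"moves": [[0,0,1,0,0,0,-1],[0,0,3,0,0,0,-1],[0,0,8,0,0,0,-1],[0,0,15,0,0,0,-1],[0,0,20,0,0,0,-1],[0,0,10,0,0,0,-1],[20,20,0,0,0,0,-1],[22,22,0,0,0,0,-1],[22,22,0,0,0,0,-1],[20,20,0,0,0,0,-1]]}}

```text
t: 5.45
eef_pos: [520.0, 233.4, 212.2]
orientation: [-0.37, 0.929, 0.0, 0.0]
ft_force: [-0.7, -0.8, 0.1]
gripper_width: -0.1
finger_force: 0.0
```

{"name": "carry_out", "arguments": {"moves": [[20,17,0,0,0,0,-1],[0,0,0,0,0,0,-1],[0,0,0,0,0,0,-1]]}}

```text
t: 5.7
eef_pos: [539.2, 249.6, 211.4]
orientation: [-0.37, 0.929, -0.0, -0.0]
ft_force: [0.6, -0.7, 0.2]
gripper_width: 0.3
finger_force: 0.0
```

```bash
python3 - <<'E'
from h import *
a=get_image("scene")[:,:,::-1].copy();b=get_image("top")[:,:,::-1].copy()
s=observe();print(s["eef_pos"],s["ft_force"]);p=s["eef_pos"]
print(proj("scene",[p,[p[0],p[1],85],[539,249,85],[435,148,155]]),proj("top",[p]))
r=lambda i,w,h:cv2.resize(i,(w,h),interpolation=cv2.INTER_CUBIC)
cv2.imwrite("pics/c2.png",np.hstack([r(a[135:235,350:450],400,400),r(b[190:290,190:290],400,400)]))
E
```

```text
[538.55334289 248.43695704 211.74564219] [-0.19399123  1.50598085 -0.6748359 ]
[[418.79293743 167.33812425]
 [413.24579525 201.0780551 ]
 [413.43829097 201.17941137]
 [382.25860588 161.92519857]] [[198.01918848 209.20701526]]
```

View pics/c2.png

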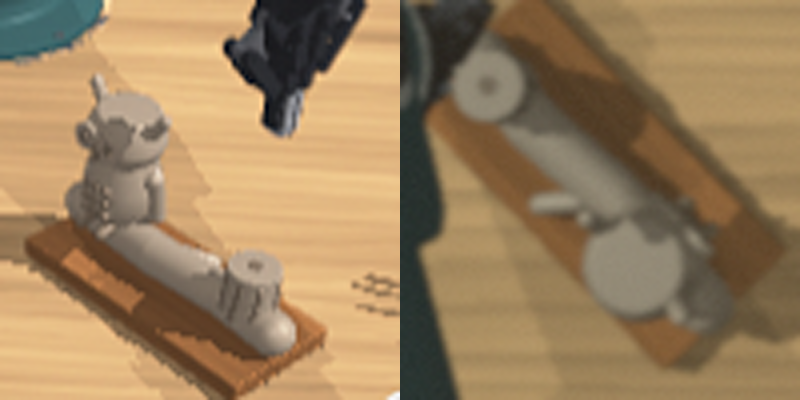

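The owl stands where it was. The stub top is seen at (413.8,201.3) and the target projects to (413.2,201.1), so I can go down.

{"name": "carry_out", "arguments": {"moves": [[0,0,-20,0,0,0,-1],[0,0,-25,0,0,0,-1],[0,0,-25,0,0,0,-1],[0,0,-20,0,0,0,-1],[0,0,-15,0,0,0,-1],[0,0,-8,0,0,0,-1],[0,0,-3,0,0,0,-1],[0,0,-1,0,0,0,-1],[0,0,-1,0,0,0,-1],[0,0,0,0,0,0,-1]]}}

```text
t: 6.63
eef_pos: [539.3, 249.1, 94.7]
orientation: [-0.37, 0.929, 0.0, 0.001]
ft_force: [0.4, -0.9, -0.3]
gripper_width: -0.0
finger_force: 0.0
```

{"name": "carry_out", "arguments": {"moves": [[0,0,-1,0,0,0,-1],[0,0,-1,0,0,0,-1],[0,0,-1,0,0,0,-1],[0,0,0,0,0,0,-1]]}}

```text
t: 6.97
eef_pos: [538.9, 249.0, 90.7]
orientation: [-0.37, 0.929, -0.0, 0.0]
ft_force: [0.4, 0.0, -0.3]
gripper_width: -0.1
finger_force: 0.0
```

{"name": "carry_out", "arguments": {"moves": [[0,0,-1,0,0,0,-1],[0,0,-1,0,0,0,-1],[0,0,-1,0,0,0,-1],[0,0,-1,0,0,0,-1],[0,0,0,0,0,0,-1]]}}

```text
t: 7.38
eef_pos: [538.8, 248.9, 86.5]
orientation: [-0.37, 0.929, -0.0, -0.0]
ft_force: [0.3, 0.1, -0.4]
gripper_width: 0.0
finger_force: 0.0
```

{"name": "carry_out", "arguments": {"moves": [[0,0,-0.5,0,0,0,-1],[0,0,-0.3,0,0,0,-1],[0,0,0,0,0,0,-1]]}}

```text
t: 7.63
eef_pos: [538.9, 249.0, 86.0]
orientation: [-0.37, 0.929, -0.0, 0.0]
ft_force: [0.6, 0.7, 0.4]
gripper_width: 0.0
finger_force: 0.0
```

{"name": "carry_out", "arguments": {"moves": [[0,0,-0.4,0,0,0,-1],[0,0,-0.4,0,0,0,-1],[0,0,0,0,0,0,-1]]}}

```text
t: 7.88
eef_pos: [538.9, 249.0, 85.2]
orientation: [-0.37, 0.929, -0.0, 0.0]
ft_force: [-0.4, 0.3, -0.3]
gripper_width: 0.3
finger_force: 0.0
```

{"name": "carry_out", "arguments": {"moves": [[0,0,-0.3,0,0,0,-1],[0,0,0,0,0,0,-1]]}}

```text
t: 8.05
eef_pos: [538.9, 249.0, 85.1]
orientation: [-0.37, 0.929, -0.0, 0.0]
ft_force: [-2.2, -1.3, 4.8]
gripper_width: -0.2
finger_force: 2.3
```

{"name": "carry_out", "arguments": {"moves": [[0,0,0,0,0,0,-1],[0,0,0,0,0,0,-1],[0,0,0,0,0,0,-1],[0,0,0,0,0,0,-1],[0,0,0,0,0,0,-1],[0,0,0,0,0,0,-1]]}}

```text
t: 8.55
eef_pos: [538.9, 249.0, 85.1]
orientation: [-0.37, 0.929, -0.0, 0.0]
ft_force: [-1.8, -1.1, 6.5]
gripper_width: -0.1
finger_force: 2.7
```

{"name": "carry_out", "arguments": {"moves": [[0,0,1,0,0,0,-1],[0,0,4,0,0,0,-1],[0,0,15,0,0,0,-1],[0,0,25,0,0,0,-1],[0,0,30,0,0,0,-1],[0,0,30,0,0,0,-1],[0,0,30,0,0,0,-1],[0,0,30,0,0,0,-1],[0,0,30,0,0,0,-1],[0,0,15,0,0,0,-1]]}}

```text
t: 9.38
eef_pos: [539.6, 249.2, 299.0]
orientation: [-0.37, 0.929, 0.0, 0.002]
ft_force: [0.8, 0.4, -0.0]
gripper_width: -0.0
finger_force: 0.0
```

{"name": "carry_out", "arguments": {"moves": [[0,0,20,0,0,0,-1],[0,0,0,0,0,0,-1],[0,0,0,0,0,0,-1],[0,0,0,0,0,0,-1],[0,0,0,0,0,0,-1]]}}

```text
t: 9.8
eef_pos: [538.6, 248.8, 314.0]
orientation: [-0.37, 0.929, -0.0, -0.001]
ft_force: [0.2, -0.7, 0.8]
gripper_width: -0.2
finger_force: 0.0
```

```bash
python3 - <<'E'
from h import *
a=cv2.imread("pics/scene0.png");b=get_image("scene")[:,:,::-1]
d=cv2.absdiff(a[150:240,350:435],np.ascontiguousarray(b[150:240,350:435])).max(2); print((d>40).sum())
cv2.imwrite("pics/end.png",b); print(observe()["eef_pos"],observe()["ft_force"])
E
```

```text
520
[538.60310136 248.80710502 314.01995034] [-0.12987278  0.12521026 -0.32498919]
```

View pics/end.png

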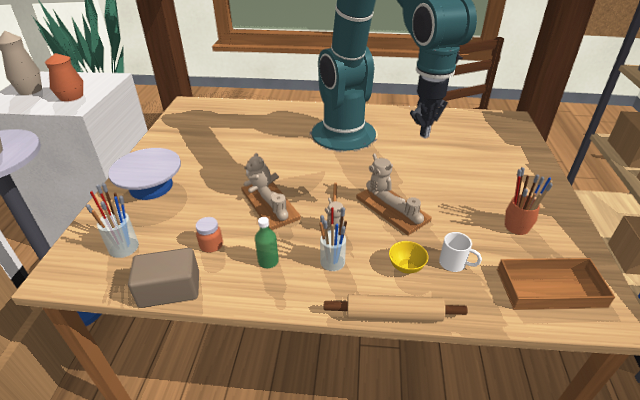

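The owl sculpture is unmoved at about (393,190), with only the shadows changed. The hand is well clear at (427,130).

```bash
python3 -c "from bench import *; print(hand_in())"
```

```text
the job is handed in; nothing more can be done
None
```

The job is handed in: closed fingertips rested lightly (about 7 N) on the owl's crown, then on the stub top, and the hand was drawn up about 230 mm clear; the owl shows no movement in the last picture, and I saw no contact with anything else.

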